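# Hold the spring clip open around the edge of the bead card

### The job

Pick up the small spring clip from the desk by its two orange handles and squeeze it well open. Bring its gaping jaws, level, around the free upright edge of the display card, about half-way up: one jaw on each side, the edge well inside the mouth, and the clip touching neither the card nor its stand. Finish while still holding it there squeezed open in mid-air, so that I can lay the strand's cord in before it closes: never let it bite on the card, do not shift the card stand, and leave the dish, the vial and the file where they are.

Things in the scene. Friction and masses are not known exactly. Their poses are not given: they have to be found in the camera images.
- clip: steel spring clip, orange handle sleeves and jaw pads, 106 mm long, 22 mm thick, 65 g, lying flat, shut. Origin: underside, under the pivot pin; x towards the jaws, y to the left lever, z up. Jaw pads end 45 mm ahead of the pivot; a card enters about 30 mm deep, then comes the spring. Handles reach 61 mm behind the pivot. The frame is the left lever's: it turns by half the joint's value
- clip_jaw (a joint): angle between the clip's two levers (rad): 0 shut, 0.5 about 21 mm between the jaw tips, 0.75 fully open (31 mm). Squeezing the handles together opens it, a spring shuts it: at 43 mm behind the pivot the handles take 6 N to start, 10 N at 0.5, 13 N fully open
- clip_grip (a point): point midway between the shut clip's handles to grip it by: 43 mm behind the pivot, 11 mm above the underside; on the left lever. Width over the handles here 55 mm at rest (63 mm at their ends). Their outer faces are flat from 24 to 61 mm behind the pivot, splayed 0.25 rad outward at rest; squeezed to 32 mm they are parallel and the jaws gape 21 mm, the pivot 4 mm further ahead
- clip_tip_left (a point): inner face of the left jaw's pad, 43 mm ahead of the pivot (2 mm behind the pad's end), half-way up the thickness
- clip_tip_right (a point): the same point on the right jaw's pad; the two meet when the clip is shut
- card_stand: display card upright in a walnut block on a brass foot, 0.42 kg in all, loose. Origin on the desk. Card: in the x-z plane (y = 0), 2.5 mm thick, x -60 to 52 mm, 12 to 122 mm above the desk, cream with blue bands, sample beads (x -2 to 46 mm) on its -y face. Block and foot: 75 mm wide, 32 mm high, x -32 to 58 mm, so the free edge juts out at the -x end, which faces roughly to the robot
- card_edge (a point): middle of the card's free upright edge, 67 mm above the desk; x points from the edge into the card, y is square to the card, z up
- ring_dish: white ceramic ring dish with a small cone in its middle, 92 mm across, 47 mm high; origin under its centre; to be left alone
- lapis_vial: lapis blue glass vial with brass cap, 32 mm across, 70 mm high, standing; origin under its centre; to be left alone
- steel_file: steel hand file with wooden handle, 235 mm long, 22 mm wide, 20 mm high, lying; x runs along it from handle to point; to be left alone
There are look-alikes about, which are no part of the job. What is shaped like the card_stand but turquoise is not meant.

How it is judged (in metres and radians):
On the way:
1. the clip has been picked up off the desk and is held by the fingers (height (world z) of clip above 0.02 m and contact force between the fingers and clip above 1.5 N), for 0.2 s.
At the end, for the whole second after the job is handed in: Clip held still by the fingers (over 3 N), level within 20 degrees, jaw tips over 14 mm apart, one each side of the card, both 8 mm or more past its free edge and within 25 mm of mid-height, not touching card or stand; stand upright, within 15 mm of its start (distance between clip_tip_left and clip_tip_right above 0.014 m and x of each of clip_tip_left, clip_tip_right in the frame of card_edge above 0.008 m and z of clip_tip_left in the frame of card_edge between -0.025 and 0.025 m and z of clip_tip_right in the frame of card_edge between -0.025 and 0.025 m and ((y of clip_tip_left in the frame of card_edge above 0.002 m and y of clip_tip_right in the frame of card_edge below -0.002 m) or (y of clip_tip_left in the frame of card_edge below -0.002 m and y of clip_tip_right in the frame of card_edge above 0.002 m)) and angle between clip's own z axis and vertical below 0.35 rad and contact force between clip and card_stand below 0.3 N and contact force between the fingers and clip above 3 N and linear speed of clip below 0.02 m/s and distance of card_stand from where it was at the start of the episode below 0.015 m and angle between card_stand's own z axis and vertical below 0.05 rad); the arm keeps its last pose, push and grip.
It fails at once if the clip shut on the card (bites it) (value of joint clip_jaw below 0.12 rad and x of clip_tip_left in the frame of card_edge between 0.004 and 0.112 m and y of clip_tip_left in the frame of card_edge between -0.01 and 0.01 m and z of clip_tip_left in the frame of card_edge between -0.055 and 0.055 m).
It fails at once if the card stand was shifted by more than 15 mm or tipped (distance of card_stand from where it was at the start of the episode above 0.015 m or angle between card_stand's own z axis and vertical above 0.15 rad).
It fails at once if the dish, the vial or the file was disturbed (moved by more than 20 mm or knocked over) (distance of any of ring_dish, lapis_vial, steel_file from where it was at the start of the episode above 0.02 m or angle between lapis_vial's own z axis and vertical above 0.5 rad).
It also fails if it takes over 38 s, if anything falls off the work surface, if the arm or the gripper's body presses on something with over 40 N, if the wrist force passes 120 N, or if a joint passes its speed limit or range.

### The arm

A 7-joint arm with a two-finger parallel gripper is mounted at the origin on the work surface. World frame = base frame: x ahead of the robot, y to its left, z up, the work surface at z = 0. Lengths are in m, angles in degrees, forces in N, time in s.
With the tool pointing down it reaches from about 0.425 to 0.95 m from the base axis. Payload 16.7 kg.
Tool frame: the origin (TCP) lies at the very end of the fingers, on their centre line; the grasp point (between the pads) lies 19 mm behind it; z points along the fingers, y is the line along which they close (so a half turn about z gives the same grasp; the last joint's range is limited). The gripper opens to 94 mm and grips with 3 to 60 N. Pads are 16 mm wide; open, the fingers measure 119 mm over their backs; the gripper's body (75 mm by 177 mm) begins 78 mm behind the grasp point.
Start: joints at [68.096, 24.414, 4.234, 92.017, -1.954, 63.644, -3.845], TCP at [0.156, -0.657, 0.205] pointing down, gripper open.
Joint ranges: [-163.25, 163.25], [-28.42, 122.38], [-70.27, 78.77], [12.13, 141.07], [-58.53, 238.53], [9.26, 117.41], [-156.51, 156.51]. Speed limits (degrees/s): [108.29, 108.29, 136.94, 136.94, 172.46, 172.46, 172.46].

### API

Orientations are given as [roll, pitch, yaw] about the fixed x, y, z axes, in that order (R = Rz(yaw) Ry(pitch) Rx(roll)).
In Python, from plant import observe, capture, job_done, search_frame, outline_of gives the robot as it stands. The module is installed in compiled form; this text tells all that it offers.
- The arm moves only by the shell command python3 -m handwheel 'ROWS' [FORCE]. ROWS is JSON, a list of rows, each an object with "hand": the opening, from -1 (shut) to 1 (fully open); "translation": the shift along the world's x, y, z in units of 5 cm (1.0 is 5 cm), a list of three; "delta_rot": the turn, a rotation vector about the world's x, y, z in units of pi/4 rad (1.0 is pi/4 rad), a list of three. A call has 1 to 10 rows; each row shifts and turns the commanded pose from where the row before left it; what a row does not reach is not made up. A row lasts 1/8 s, in which the tool goes at most 62.5 mm and 10.7 degrees, less where a joint would pass 70% of its speed; a pose out of reach is approached as far as the arm can. A call with a number of a shift or a turn outside -1 to 1 is refused whole. A call with a gripper value outside its range is refused whole. The fingers move at their own pace and stop on an object; FORCE is the grip in N (left out, the last holds). Time passes only in rows, so rows that do not move let the fingers close. It gives the time, the measured TCP pose, the force, the opening and the grip force at its end, in the units of the state.
- observe(): the state, without advancing time (a new reading comes with each control period).
- capture(name): name is "scene" or "top" or "wrist"; returns a dict with "color" (420x560x3 uint8, red, green, blue), "camera_matrix" (3x3 intrinsics, pixels), "rvec" (rotation vector, rad) and "tvec" (3), from world to camera coordinates, as OpenCV has them; the wrist camera has in their place "mount" (4x4, takes a point from camera to tool coordinates, whose origin is the TCP and whose axes are the flange's). Camera axes: x right, y down, z forward; pixel columns grow to the right and rows downward; lengths in m; the calibration is good to about 2 mm. A picture is of the moment at which its call begins: read the wrist's pose just before it. There is no depth.
- job_done(): hands the job in; it is judged then, once.
Trained networks look in a picture, given as the dict that the camera call returned (one of the last four; its "shot" number tells which), for a name from the list of things; names that differ only in an ending like _2 or _b are one class to them, and where a whole thing is asked for, a point or a joint stands for the part that bears it (a point fixed in the world has none). Each returns a list of dicts, best first, with "score" (0 to 1); they miss things now and then, are a little off and sometimes report something else, mostly with a low value. They report only what shows in the picture. A call takes as long as a camera call. They do not tell look-alikes from the thing itself.
- search_frame(picture, query): "uv" ([column, row] in pixels, amid what is visible of it).
- outline_of(picture, query): "region" (420x560 bool, what is visible of it) and "uv" ([column, row] in pixels, amid what is visible of it).
The state is a dict: "t": time; "q": joint angles; "qd": joint speeds; "effort": joint torques, N m; "eef_pos": TCP position; "ee_rot": TCP orientation; "force": force on the tool from outside, world axes, zero at the start; "wrist_torque": the same for the moment, N m; "finger_gap": finger opening in m; "grip_force": force on a finger pad.
Only numpy, scipy, OpenCV 4.12 (cv2) and the standard library are available. Lean on these libraries where they do the work, as an engineer would, in place of code of your own. Each camera call takes 0.05 s, during which the arm holds its last target. There are 200 camera calls.

## Working session

There is one attempt and no reset: what is moved stays moved. The work goes in short steps, Python scripts to look and compute and a shell command to move; the robot and the scene stay as the last step left them, time stands still between calls to the robot, and variables do not carry over. Pictures are saved under pics/ and viewed, at most 10 in all, crops included, and the job is handed in when it is done.

```bash
mkdir -p pics
cat > h.py <<'E'
import numpy as np, cv2
from plant import observe, capture, search_frame, outline_of
def ray(p,uv):
    K=p['camera_matrix']; R=cv2.Rodrigues(np.array(p['rvec'],float))[0]; t=np.array(p['tvec'],float).ravel()
    d=R.T@(np.linalg.inv(K)@np.array([uv[0],uv[1],1.])); return -R.T@t, d
def onz(p,uv,z):
    c,d=ray(p,uv); return c+d*(z-c[2])/d[2]
def proj(p,X):
    return cv2.projectPoints(np.array(X,float).reshape(-1,3),np.array(p['rvec'],float),np.array(p['tvec'],float),p['camera_matrix'],None)[0].reshape(-1,2)
def save(p,n,crop=None,s=1):
    im=p['color'][...,::-1]
    if crop: x0,y0,x1,y1=crop; im=im[y0:y1,x0:x1]
    cv2.imwrite('pics/'+n+'.png',cv2.resize(np.ascontiguousarray(im),None,fx=s,fy=s,interpolation=cv2.INTER_CUBIC))
E
python3 - <<'E'
from h import *
a=capture('top');b=capture('scene')
save(a,'top0',s=1.4);save(b,'scene0',s=1.4)
for n,p in(('top',a),('scene',b)):
  for q in['clip','clip_grip','card_stand','card_edge','ring_dish','lapis_vial','steel_file']:
    try:print(n,q,[(np.round(r['uv']).tolist(),round(r['score'],2),onz(p,r['uv'],.01).round(3).tolist()) for r in search_frame(p,q)])
    except Exception as e: print(q,e)
s=observe();print(s['eef_pos'],s['ee_rot'],s['finger_gap'],s['t'])
E
```

```text
top clip [([394.0, 242.0], 0.84, [0.52, -0.308, 0.01])]
top clip_grip [([396.0, 241.0], 0.83, [0.523, -0.312, 0.01]), ([276.0, 295.0], 0.35, [0.39, -0.022, 0.01])]
top card_stand [([314.0, 194.0], 0.97, [0.637, -0.111, 0.01]), ([253.0, 193.0], 0.66, [0.637, 0.038, 0.01])]
top card_edge [([249.0, 191.0], 0.86, [0.642, 0.047, 0.01]), ([314.0, 194.0], 0.73, [0.637, -0.113, 0.01])]
top ring_dish [([141.0, 258.0], 0.88, [0.474, 0.305, 0.01])]
top lapis_vial [([140.0, 256.0], 0.59, [0.478, 0.306, 0.01]), ([190.0, 142.0], 0.46, [0.765, 0.197, 0.01])]
top steel_file [([276.0, 295.0], 0.65, [0.391, -0.022, 0.01])]
scene clip [([182.0, 191.0], 0.84, [0.527, -0.291, 0.01]), ([310.0, 185.0], 0.68, [0.394, -0.012, 0.01])]
scene clip_grip [([180.0, 185.0], 0.72, [0.507, -0.308, 0.01])]
scene card_stand [([233.0, 227.0], 0.79, [0.595, -0.119, 0.01]), ([297.0, 254.0], 0.76, [0.618, 0.039, 0.01])]
scene card_edge [([232.0, 225.0], 0.88, [0.589, -0.127, 0.01]), ([299.0, 252.0], 0.83, [0.611, 0.04, 0.01])]
scene ring_dish [([438.0, 244.0], 0.57, [0.483, 0.302, 0.01])]
scene lapis_vial [([349.0, 325.0], 0.87, [0.748, 0.189, 0.01])]
scene steel_file [([309.0, 185.0], 0.64, [0.394, -0.016, 0.01])]
[ 0.15569726 -0.6567757   0.20549499] [-1.79999498e+02 -1.20683449e-03  1.33362072e+01] 0.09408173886891055 0.8
```

View pics/top0.png

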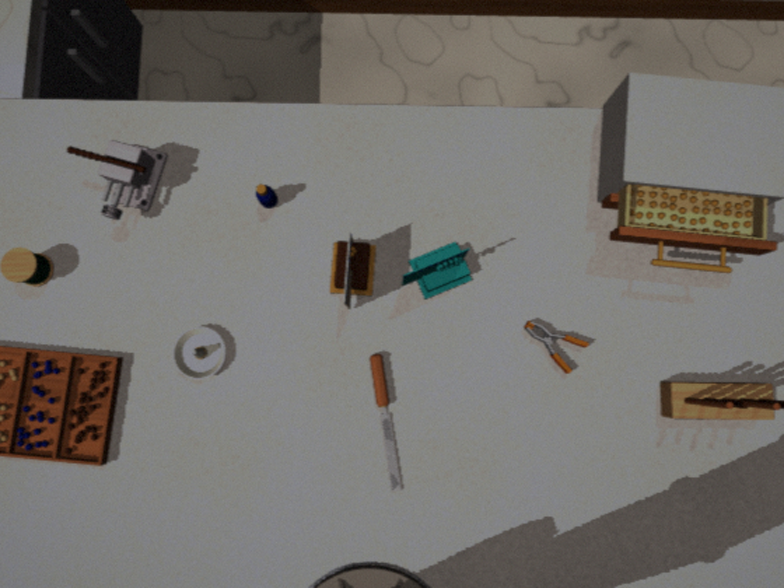

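View pics/scene0.png

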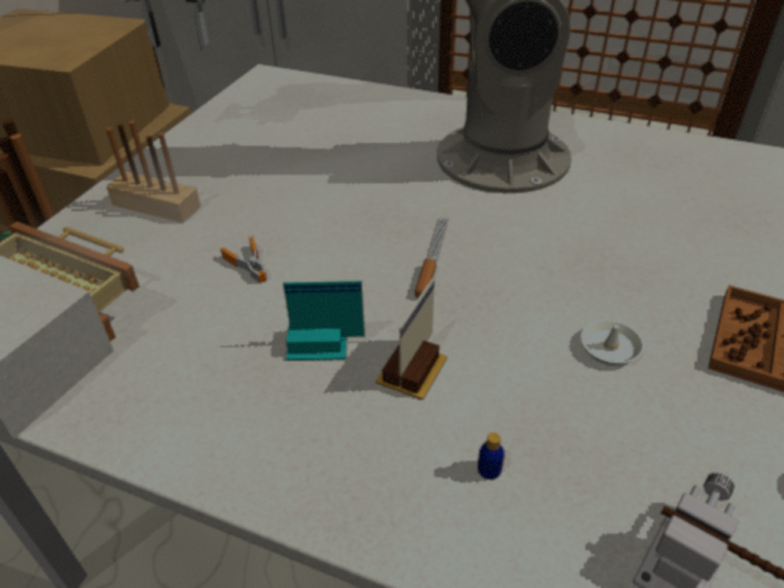

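The cream, walnut and brass stand is at top0 (350,270). A turquoise look-alike is at (440,270), so the cream one is the target. The clip is at (555,345) with its jaws up-left. The file lies in front of the stand. I'll enlarge both to confirm and measure them.

Run:
```python
from h import *
a=capture('top');b=capture('scene')
f=lambda p,c,s:cv2.resize(p['color'][c[1]:c[3],c[0]:c[2],::-1].copy(),None,fx=s,fy=s,interpolation=cv2.INTER_CUBIC)
A=f(a,(225,155,285,225),6.5);B=f(b,(260,190,330,290),4.55);C=f(a,(365,220,425,275),6.5)
H=max(x.shape[0] for x in(A,B))
cv2.imwrite('pics/c1.png',np.hstack([A[:455],B[:455]]));print(A.shape,B.shape)
for p,n in((a,'top'),):
  for r in outline_of(p,'clip')[:1]:
    m=r['region']; ys,xs=np.nonzero(m)
    P=np.array([onz(p,(x,y),.012)[:2] for x,y in zip(xs,ys)])
    c=P.mean(0); w,v=np.linalg.eigh(np.cov((P-c).T)); d=v[:,1]; d=d*np.sign(d[1])
    s=(P-c)@d; n_=np.array([-d[1],d[0]]); l=(P-c)@n_
    print('clip c',c,'yaw',np.degrees(np.arctan2(d[1],d[0])),'range',s.min(),s.max(),len(P))
    for k in np.arange(-.06,.06,.012):
        q=(s>=k)&(s<k+.012)
        if q.any(): print(round(k,3),l[q].min().round(3),l[q].max().round(3))
```

```text
(455, 390, 3) (455, 318, 3)
clip c [ 0.51444102 -0.30928719] yaw 53.16316266228169 range -0.05357293524449616 0.05733813588983725 384
-0.06 -0.033 0.027
-0.048 -0.035 0.029
-0.036 -0.032 0.025
-0.024 -0.029 0.023
-0.012 -0.022 0.02
-0.0 -0.017 0.015
0.012 -0.012 0.01
0.024 -0.013 0.013
0.036 -0.011 0.013
0.048 -0.007 0.011
```

View pics/c1.png

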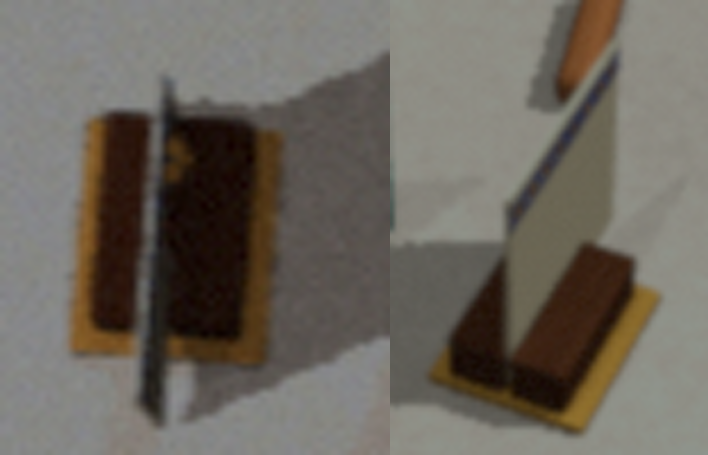

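The crop confirms the target: cream card with a blue band in a walnut block on a brass foot, with gold beads on its right (-y) face. Its free edge is at the bottom, near crop (150,415). I'll hover over the clip for a wrist view.

```bash
python3 -m handwheel '[{"hand":1,"translation":[0.68,0.64,0],"delta_rot":[0,0,0.09]},{"hand":1,"translation":[0.68,0.64,0],"delta_rot":[0,0,0.09]},{"hand":1,"translation":[0.68,0.64,0],"delta_rot":[0,0,0.09]},{"hand":1,"translation":[0.68,0.64,0],"delta_rot":[0,0,0.09]},{"hand":1,"translation":[0.68,0.64,0],"delta_rot":[0,0,0.09]},{"hand":1,"translation":[0.68,0.64,0],"delta_rot":[0,0,0.09]},{"hand":1,"translation":[0.68,0.64,0],"delta_rot":[0,0,0.09]},{"hand":1,"translation":[0.68,0.64,0],"delta_rot":[0,0,0.09]},{"hand":1,"translation":[0.68,0.64,0],"delta_rot":[0,0,0.09]},{"hand":1,"translation":[0.68,0.64,0],"delta_rot":[0,0,0.09]}]'
python3 - <<'E'
from h import *
from scipy.optimize import least_squares
a=capture('top');b=capture('scene')
o=np.array([225,155]);co=np.array([[88,120],[70,352],[265,362],[283,130]])/6.5+o-.5
P=np.array([onz(a,c,.004) for c in co]);print(P.round(4).tolist())
L=np.array([[58,37.5],[-32,37.5],[-32,-37.5],[58,-37.5]])/1e3
T=lambda p,l:np.array([p[0]+np.cos(p[2])*l[:,0]-np.sin(p[2])*l[:,1],p[1]+np.sin(p[2])*l[:,0]+np.cos(p[2])*l[:,1]]).T
r=least_squares(lambda p:(T(p,L)-P[:,:2]).ravel(),[.63,.04,0]);print('stand',r.x,np.degrees(r.x[2]),r.fun.round(4))
E=T(r.x,np.array([[-.06,0],[-.06,0],[.052,0]])); X=np.c_[E,[.122,.032,.122]]
print('edge',E[0]); 
ua=proj(a,X);ub=proj(b,X);print(((ua-o+.5)*6.5).round(1).tolist(),((ub-[260,190]+.5)*4.55).round(1).tolist())
s=observe();w=capture('wrist');save(w,'w1',s=1.4);print(s['eef_pos'],s['ee_rot'],s['t'],s['q'].round(1) if hasattr(s['q'],'round') else s['q']);print(np.round(w['mount'],4).tolist(),w['camera_matrix'].tolist())
for q in('clip','clip_grip','clip_tip_left'):print(q,[(np.round(r['uv']).tolist(),round(r['score'],2)) for r in search_frame(w,q)])
E
```

```text
t: 2.2
eef_pos: [0.4967, -0.3357, 0.2057]
ee_rot: [180.0, 0.0, 54.0]
force: [-0.1, -0.3, 0.1]
finger_gap: 0.0941
grip_force: 0.0
[[0.6878, 0.0767, 0.004], [0.598, 0.0811, 0.004], [0.5952, 0.0071, 0.004], [0.685, 0.0018, 0.004]]
stand [ 0.62850037  0.04228643 -0.04755139] -2.724494225010503 [ 0.0004  0.0003  0.0003  0.0001 -0.0004 -0.0007 -0.0003  0.0003]
edge [0.56856819 0.04513844]
[[137.8, 395.4], [157.6, 422.9], [161.3, 68.3]] [[226.5, 40.9], [221.4, 190.6], [118.6, 204.9]]
[ 0.49948189 -0.33221615  0.20558916] [ 1.79975897e+02 -1.26396508e-01  5.43215334e+01] 2.3 [ 39.   18.1 -14.2 101.2   4.9  61.2 -12.5]
[[0.0006, -0.961, -0.2765, 0.0816], [1.0, 0.0006, 0.0001, -0.001], [0.0001, -0.2765, 0.961, -0.1795], [0.0, 0.0, 0.0, 1.0]] [[305.9990406131503, 0.0, 284.8823032463806], [0.0, 305.9990406131503, 206.82126184637693], [0.0, 0.0, 1.0]]
clip [([285.0, 161.0], 0.96)]
clip_grip [([282.0, 163.0], 0.57)]
clip_tip_left [([283.0, 161.0], 0.8)]
```

View pics/w1.png

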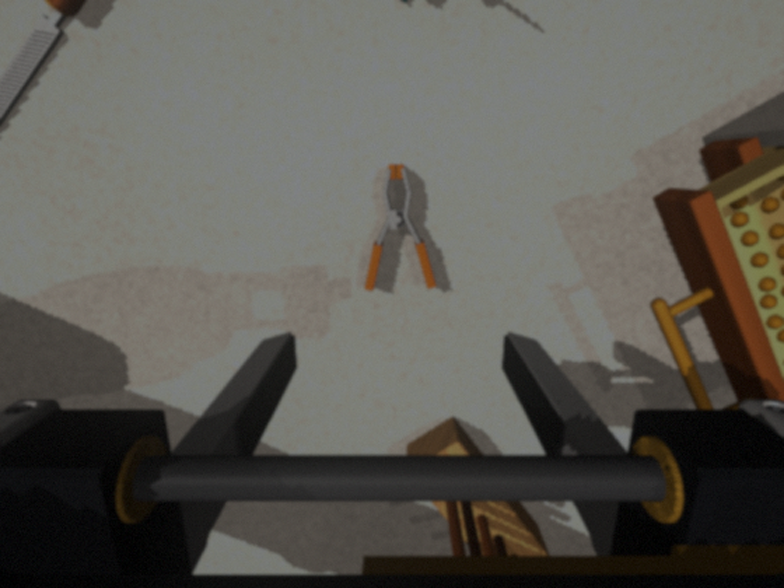

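The wrist view shows the clip with its jaw tip at (396,168), pivot at (398,218) and handle ends at (371,289) and (433,288). It is nearly aligned with the tool.

```bash
cat >> h.py <<'E'
from scipy.spatial.transform import Rotation as Ro
def wpose(s,w):
    """give wrist picture rvec/tvec"""
    T=np.eye(4);T[:3,:3]=Ro.from_euler('xyz',s['ee_rot'],degrees=True).as_matrix();T[:3,3]=s['eef_pos']
    M=np.linalg.inv(T@np.array(w['mount'])); w['rvec']=cv2.Rodrigues(M[:3,:3])[0].ravel(); w['tvec']=M[:3,3]; return w
def ws():
    s=observe(); return s,wpose(s,capture('wrist'))
E
python3 - <<'E'
from h import *
s,w=ws(); print(s['eef_pos'],s['ee_rot'])
for z in(.012,.02):
  pts=[onz(w,(np.array(u)+.5)/1.4-.5,z)[:2] for u in((396,164),(398,218),(371,289),(433,288))]
  t,p,l,r=pts;m=(l+r)/2;d=t-m
  print(z,np.round(pts,4).tolist(),'len',np.linalg.norm(d),np.linalg.norm(t-p),'w',np.linalg.norm(l-r),'yaw',np.degrees(np.arctan2(d[1],d[0])),'grip',t-d/np.linalg.norm(d)*.088)
r=outline_of(w,'clip')[0]['region'];ys,xs=np.nonzero(r);P=np.array([onz(w,(x,y),.016)[:2] for x,y in zip(xs,ys)])
c=P.mean(0);ww,v=np.linalg.eigh(np.cov((P-c).T));d=v[:,1]*np.sign(v[1,1]);k=(P-c)@d
print('outline yaw',np.degrees(np.arctan2(d[1],d[0])),k.min(),k.max(),'grip',c+d*(k.max()-.088),c+d*(k.min()+.018))
E
```

```text
[ 0.49484632 -0.33775344  0.20541979] [-1.79989910e+02  3.16853841e-02  5.37316423e+01]
0.012 [[0.5413, -0.2683], [0.5162, -0.3054], [0.4587, -0.3424], [0.5045, -0.3748]] len 0.10824358197825242 0.04480232885000226 w 0.05611898026878744 yaw 56.524900715427584 grip [ 0.4927564  -0.34172807]
0.02 [[0.5413, -0.2684], [0.5167, -0.3047], [0.4605, -0.3409], [0.5053, -0.3726]] len 0.10592114283906637 0.04384106463325785 w 0.054914909654664286 yaw 56.524900715427606 grip [ 0.49277896 -0.34179249]
outline yaw 56.14517537928867 -0.051870605821902435 0.05526739493526248 grip [ 0.49616501 -0.33448111] [ 0.49553104 -0.33542616]
```

```bash
python3 -m handwheel '[{"hand":1,"translation":[0.01,0.03,-1],"delta_rot":[0,0,0.054]},{"hand":1,"translation":[0,0,-1],"delta_rot":[0,0,0]},{"hand":1,"translation":[0,0,-1],"delta_rot":[0,0,0]},{"hand":1,"translation":[0,0,-0.7],"delta_rot":[0,0,0]},{"hand":1,"translation":[0,0,-0.33],"delta_rot":[0,0,0]},{"hand":1,"translation":[0,0,0],"delta_rot":[0,0,0]}]' 20
python3 -m handwheel '[{"hand":0.2,"translation":[0,0,0],"delta_rot":[0,0,0]},{"hand":0.2,"translation":[0,0,0],"delta_rot":[0,0,0]},{"hand":0,"translation":[0,0,0],"delta_rot":[0,0,0]},{"hand":-0.35,"translation":[0,0,0],"delta_rot":[0,0,0]},{"hand":-0.35,"translation":[0,0,0],"delta_rot":[0,0,0]},{"hand":-0.35,"translation":[0,0,0],"delta_rot":[0,0,0]}]' 20
python3 - <<'E'
from h import *
s,w=ws();save(w,'w2',s=1.4);print(s['eef_pos'],s['ee_rot'],s['finger_gap'],s['grip_force'],s['t'],s['force'])
E
```

```text
t: 3.35
eef_pos: [0.4957, -0.3355, 0.0036]
ee_rot: [-179.9, 0.0, 56.2]
force: [-0.4, 0.2, 0.8]
finger_gap: 0.0939
grip_force: 0.0
t: 4.1
eef_pos: [0.4965, -0.3357, 0.0044]
ee_rot: [180.0, 0.0, 56.3]
force: [-0.6, -1.1, 5.9]
finger_gap: 0.0371
grip_force: 9.5
[ 0.49648814 -0.33568451  0.00440303] [1.79951500e+02 9.38962989e-03 5.62567567e+01] 0.03708856675255604 9.479261723463424 4.1 [-0.58025112 -1.13713056  5.93962084]
```

View pics/w2.png

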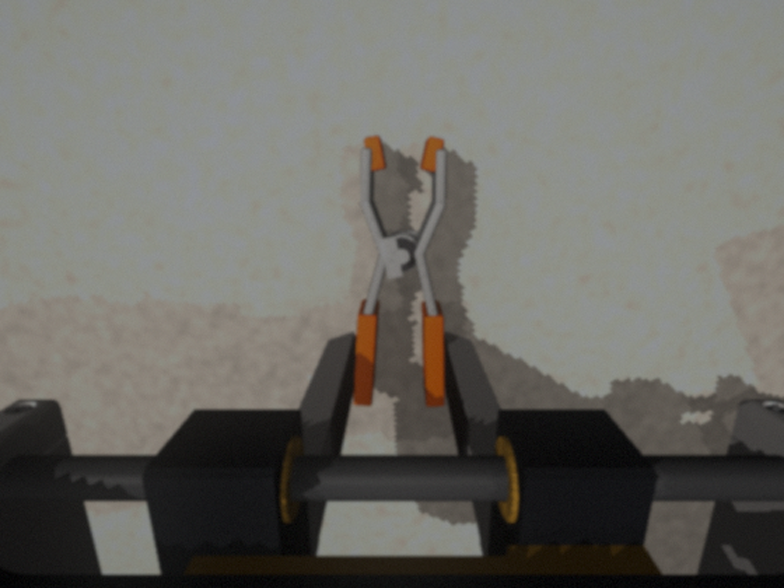

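The clip is held with the jaws gaping between (375,150) and (433,150), and the handles are between the fingers. I'll finish the squeeze and lift.

```bash
python3 -m handwheel '[{"hand":-0.36,"translation":[0,0,0],"delta_rot":[0,0,0]},{"hand":-0.36,"translation":[0,0,0],"delta_rot":[0,0,0]},{"hand":-0.36,"translation":[0,0,0.2],"delta_rot":[0,0,0]},{"hand":-0.36,"translation":[0,0,0.5],"delta_rot":[0,0,0]},{"hand":-0.36,"translation":[0,0,0.7],"delta_rot":[0,0,0]},{"hand":-0.36,"translation":[0,0,0.7],"delta_rot":[0,0,0]},{"hand":-0.36,"translation":[0,0,0.7],"delta_rot":[0,0,0]},{"hand":-0.36,"translation":[0,0,0.2],"delta_rot":[0,0,0]},{"hand":-0.36,"translation":[0,0,0],"delta_rot":[0,0,0]}]' 20
python3 - <<'E'
from h import *
s,w=ws();save(w,'w3',s=1.4);print(s['eef_pos'],s['ee_rot'],s['finger_gap'],s['grip_force'],s['t'],s['force'])
E
```

```text
t: 5.28
eef_pos: [0.4962, -0.3353, 0.1542]
ee_rot: [180.0, 0.0, 56.3]
force: [0.6, 0.5, -1.6]
finger_gap: 0.0303
grip_force: 9.9
[ 0.49619446 -0.33525712  0.15419313] [1.79967583e+02 3.81934156e-04 5.62650916e+01] 0.030310992341064488 9.938143193721771 5.275 [ 0.55927359  0.47668399 -1.61362231]
```

View pics/w3.png

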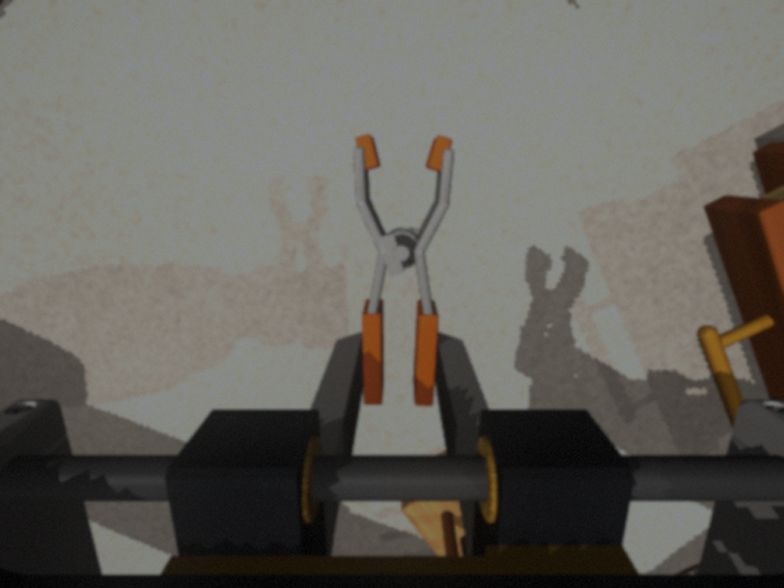

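The clip is held level, with its tips gaping at (366,137) and (440,137). I'll carry it at height to a staging pose in front of the card edge, turning it to about -2.7°.

```bash
python3 -m handwheel '[{"hand":-0.36,"translation":[-0.1,0.5,0],"delta_rot":[0,0,-0.131]},{"hand":-0.36,"translation":[-0.1,0.8,0],"delta_rot":[0,0,-0.131]},{"hand":-0.36,"translation":[-0.1,0.9,0],"delta_rot":[0,0,-0.131]},{"hand":-0.36,"translation":[-0.1,0.9,0],"delta_rot":[0,0,-0.131]},{"hand":-0.36,"translation":[-0.1,0.9,0],"delta_rot":[0,0,-0.131]},{"hand":-0.36,"translation":[-0.1,0.9,0],"delta_rot":[0,0,-0.131]},{"hand":-0.36,"translation":[-0.1,0.9,0],"delta_rot":[0,0,-0.131]},{"hand":-0.36,"translation":[-0.1,0.8,0],"delta_rot":[0,0,-0.131]},{"hand":-0.36,"translation":[-0.1,0.6,0],"delta_rot":[0,0,-0.131]},{"hand":-0.36,"translation":[0,0.4,0],"delta_rot":[0,0,-0.131]}]'
python3 -m handwheel '[{"hand":-0.36,"translation":[0,0,-0.3],"delta_rot":[0,0,0]},{"hand":-0.36,"translation":[0,0,-0.6],"delta_rot":[0,0,0]},{"hand":-0.36,"translation":[0,0,-0.6],"delta_rot":[0,0,0]},{"hand":-0.36,"translation":[0,0,-0.4],"delta_rot":[0,0,0]},{"hand":-0.36,"translation":[0,0,0],"delta_rot":[0,0,0]},{"hand":-0.36,"translation":[0,0,0],"delta_rot":[0,0,0]},{"hand":-0.36,"translation":[0,0,0],"delta_rot":[0,0,0]}]'
python3 - <<'E'
from h import *
s,w=ws();save(w,'w4',s=1.4);print(s['eef_pos'],s['ee_rot'],s['finger_gap'],s['grip_force'],s['t'],s['q'])
E
```

```text
t: 6.58
eef_pos: [0.45, 0.0461, 0.1527]
ee_rot: [180.0, 0.1, -2.8]
force: [0.9, -0.6, 0.6]
finger_gap: 0.0303
grip_force: 9.9
t: 7.45
eef_pos: [0.4516, 0.0445, 0.0595]
ee_rot: [-180.0, -0.1, -2.7]
force: [-0.2, -0.1, -0.5]
finger_gap: 0.0304
grip_force: 9.9
[0.45159099 0.04454979 0.05952865] [-1.79992583e+02 -5.70861917e-02 -2.67901064e+00] 0.030377077990233304 9.937859773635864 7.45 [   3.24721455   16.74157263  -19.35477181  126.06524003    8.86447102
   38.36828734 -114.98970581]
```

View pics/w4.png

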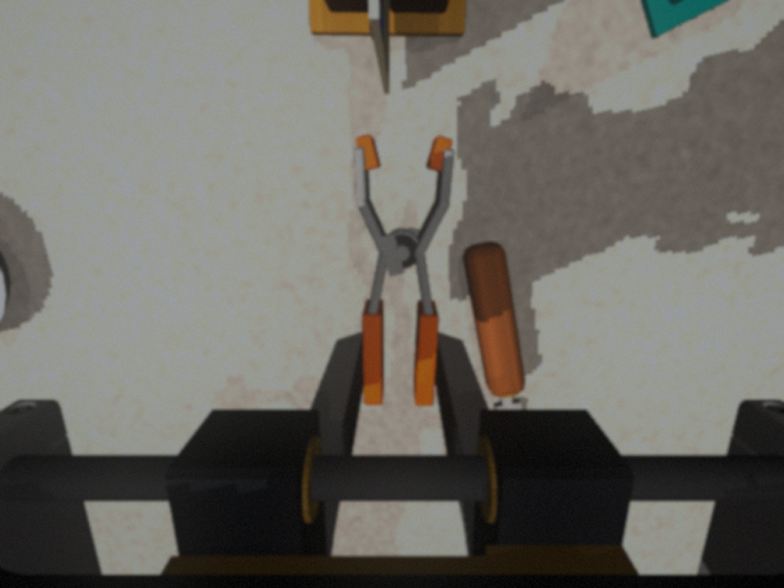

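The wrist view shows the bottom of the card's free edge at (387,92), with the jaw tips at (366,137) and (440,137) short of it. The file handle is well below the clip. Next I'll compute the offsets.

Run:
```python
from h import *
s,w=ws();f=lambda u:(np.array(u)+.5)/1.4-.5
print('edge bottom',onz(w,f((387,92)),.012))
zt=s['eef_pos'][2]+.0066
for z in(zt,zt+.011):
  L=onz(w,f((366,140)),z);R_=onz(w,f((440,140)),z);P=onz(w,f((402,250)),z)
  print('tips',L.round(4),R_.round(4),'mid',((L+R_)/2).round(4),'piv',P.round(4),'outer gap',np.linalg.norm(L-R_))
c=np.array([.5686,.0451]);d=np.array([np.cos(-.0476),np.sin(-.0476)])
X=[[*c,z] for z in(.012,.067,.122)]+[[*(c+.028*d),.0]]
print('pred',((proj(w,X)+.5)*1.4-.5).round(1).tolist())
a=cv2.resize(w['color'][0:110,230:330,::-1].copy(),None,fx=6,fy=5.4,interpolation=cv2.INTER_CUBIC);cv2.imwrite('pics/w5.png',a)
```

```text
edge bottom [0.567056   0.04642127 0.012     ]
tips [0.5422 0.0543 0.0662] [0.5409 0.0261 0.0662] mid [0.5415 0.0402 0.0662] piv [0.499  0.0425 0.0662] outer gap 0.02825297343228341
tips [0.5415 0.0535 0.0772] [0.5403 0.0271 0.0772] mid [0.5409 0.0403 0.0772] piv [0.5011 0.0425 0.0772] outer gap 0.026456355193804675
pred [[389.5, 88.4], [386.3, 61.7], [379.7, 7.3], [389.8, 31.0]]
```

View pics/w5.png

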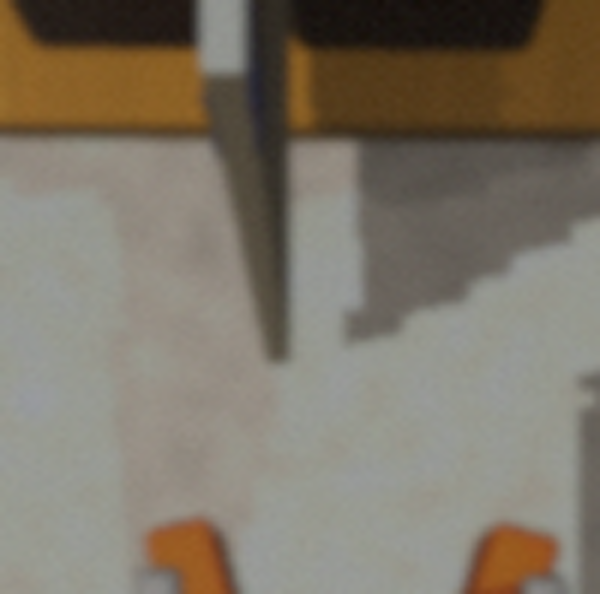

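The edge is at about (0.566, 0.0465) and the tips' middle is at (0.541, 0.040), with matching yaw. I'll shift +7 mm in y, then go 44 mm in along the card.

```bash
python3 -m handwheel '[{"hand":-0.36,"translation":[0,0.07,0],"delta_rot":[0,0,0]},{"hand":-0.36,"translation":[0,0.075,0],"delta_rot":[0,0,0]},{"hand":-0.36,"translation":[0,0,0],"delta_rot":[0,0,0]},{"hand":-0.36,"translation":[0.1,-0.005,0],"delta_rot":[0,0,0]},{"hand":-0.36,"translation":[0.1,-0.005,0],"delta_rot":[0,0,0]},{"hand":-0.36,"translation":[0.1,-0.005,0],"delta_rot":[0,0,0]},{"hand":-0.36,"translation":[0.1,-0.005,0],"delta_rot":[0,0,0]},{"hand":-0.36,"translation":[0.05,-0.002,0],"delta_rot":[0,0,0]},{"hand":-0.36,"translation":[0,0,0],"delta_rot":[0,0,0]},{"hand":-0.36,"translation":[0,0,0],"delta_rot":[0,0,0]}]'
python3 - <<'E'
from h import *
s,w=ws();print(s['eef_pos'],s['ee_rot'],s['finger_gap'],s['grip_force'],s['t'])
a=cv2.resize(w['color'][0:130,210:360,::-1].copy(),None,fx=5,fy=4.5,interpolation=cv2.INTER_CUBIC);cv2.imwrite('pics/w6.png',a)
E
```

```text
t: 8.8
eef_pos: [0.4736, 0.0509, 0.0589]
ee_rot: [-180.0, 0.0, -2.7]
force: [-0.4, 0.4, -0.6]
finger_gap: 0.0304
grip_force: 9.9
[0.47355134 0.05091937 0.05893173] [-1.79998190e+02  6.69718031e-03 -2.68060089e+00] 0.03038208059871653 9.93790715932846 8.8
```

View pics/w6.png

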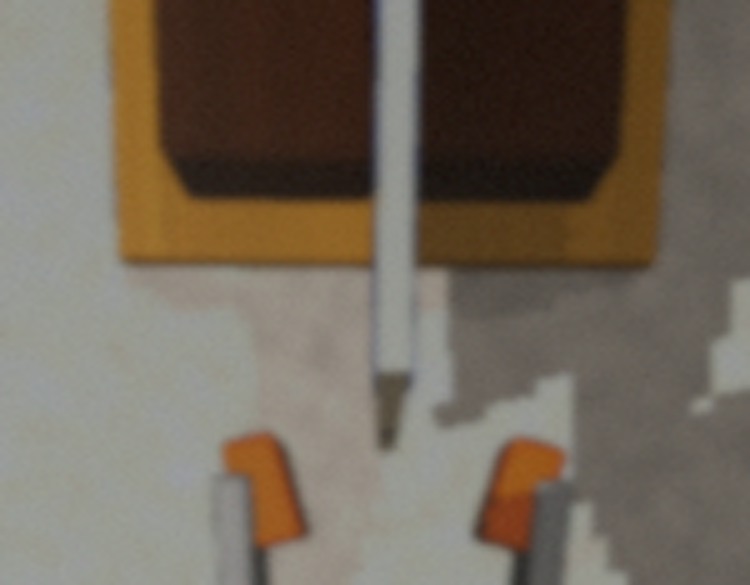

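The edge, at about (390,420), is centred between the pads' inner faces at columns 308 and 475, and the pad ends are about 2 mm short of it. Going in another 21 mm.

```bash
python3 -m handwheel '[{"hand":-0.36,"translation":[0.08,-0.004,0],"delta_rot":[0,0,0]},{"hand":-0.36,"translation":[0.08,-0.004,0],"delta_rot":[0,0,0]},{"hand":-0.36,"translation":[0.08,-0.004,0],"delta_rot":[0,0,0]},{"hand":-0.36,"translation":[0.08,-0.004,0],"delta_rot":[0,0,0]},{"hand":-0.36,"translation":[0.08,-0.004,0],"delta_rot":[0,0,0]},{"hand":-0.36,"translation":[0.04,-0.002,0],"delta_rot":[0,0,0]},{"hand":-0.36,"translation":[0,0,0],"delta_rot":[0,0,0]},{"hand":-0.36,"translation":[0,0,0],"delta_rot":[0,0,0]},{"hand":-0.36,"translation":[0,0,0],"delta_rot":[0,0,0]},{"hand":-0.36,"translation":[0,0,0],"delta_rot":[0,0,0]}]'
python3 - <<'E'
from h import *
s,w=ws();b=capture('scene');print(s['eef_pos'],s['ee_rot'],s['finger_gap'],s['grip_force'],s['t'],s['force'])
g=lambda p,c,o:cv2.resize(p['color'][c[1]:c[3],c[0]:c[2],::-1].copy(),o,interpolation=cv2.INTER_CUBIC)
cv2.imwrite('pics/w7.png',np.hstack([g(w,(210,0,360,160),(450,480)),g(b,(255,180,345,290),(345,480))]))
E
```

```text
t: 10.1
eef_pos: [0.4957, 0.0498, 0.059]
ee_rot: [-180.0, -0.0, -2.7]
force: [0.1, 1.1, -1.4]
finger_gap: 0.0303
grip_force: 9.9
[0.49566528 0.04977797 0.05899587] [-1.79998133e+02 -3.26496538e-03 -2.68267282e+00] 0.030281655375182615 9.938123524188995 10.1 [ 0.13507663  1.06417758 -1.36411513]
```

View pics/w7.png

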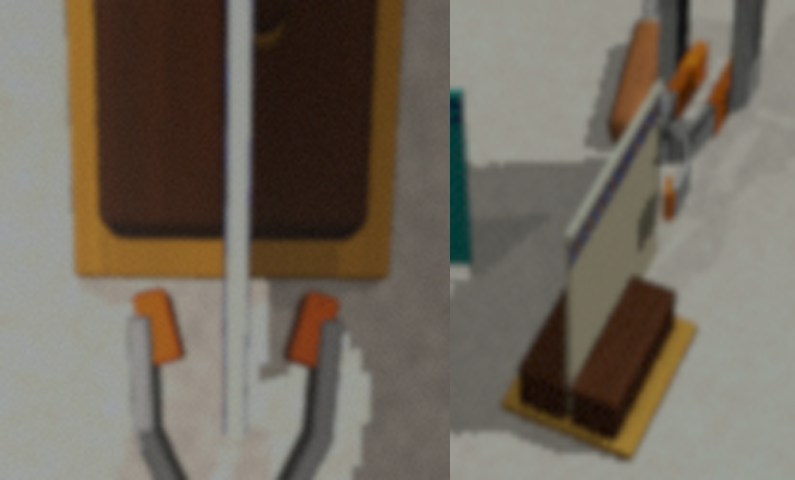

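The card runs centrally (col 237) between the pads (inner faces at 183 and 290). The pad ends are about 20 mm past the free edge, at mid-height, and nothing is touching.

```bash
python3 -c "
from plant import job_done;print(job_done())"
```

```text
the job is handed in; nothing more can be done
None
```

I handed the job in with the clip held squeezed open around the card's free edge: level, at mid-height, about 20 mm deep and centred, with no contact visible in the last pictures; no verdict came back.

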